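# Show the camera the pump's rear bolt in the inspection mirror

### The job

The can standing between the compressor pump and the inspection mirror blocks the view: set it down upright in the steel tray, without dropping it. Then take the mirror by its thumb tab, fingers off the glass, and turn it until the paint mark on the pump's rear bolt shows in the middle of the mirror for the stand's inspection camera. The mirror springs back if let go, so grip it and hold that angle still for a good two seconds for the photo; finish while still holding it, and leave the other things on the bench and the camera undisturbed.

Things in the scene. Friction and masses are not known exactly. Their poses are not given: they have to be found in the camera images.
- can: plain steel lubricant can, round, 54 mm diameter up to 98 mm high, then a shoulder and a 24 mm cap, 118 mm high in all, about 0.3 kg, upright on the bench between pump and mirror, about 120 mm in front of the marked bolt. Origin: centre of its underside, z axis up its length
- tray: open steel parts tray fixed on the bench, 170 mm (its x) by 130 mm (its y), walls 35 mm high and 4 mm thick, floor 4 mm thick; it lies to the left or to the right of the work, the black case lies on the other side. Origin: centre of its underside, z up
- mark (a point): the mark to be shown: middle of the head (25 mm across, 90 mm above the bench) of the one large hexagon bolt in the pump's rear cover, with a 5 mm wide upright white paint stripe; ribs 84 mm apart beside it stand 13 mm prouder. x axis: square out of the cover, roughly to the mirror; z up. The fixed pump (dark case, finned top, 210 mm high) lies behind it, up to 195 mm back, 83 mm to either side
- camera: the stand's inspection camera: black block 46 x 54 x 50 mm on a post, with a 36 mm lens barrel, fixed on the stand's flat steel bar (45 mm wide, 12 mm high) 360 mm from the mirror's axis. Origin: on the bench under the block; y axis: its fixed direction of sight, level, straight at the middle of the mirror; z up
- lens (a point): front of the camera's lens, 90 mm above the bench, 302 mm from the mirror's axis
- mirror: rectangular inspection mirror, upright, in a black frame 60 mm wide, 80 mm tall (50 to 130 mm above the bench), 12 mm thick; on top a thumb tab 26 mm wide, 10 mm thick, 130 to 162 mm above the bench. It turns about a vertical axis in the face of the glass, through the middle of its width. Origin: on the bench on that axis; x axis: level, square out of the glass; y: along its width; z up
- stand: the inspection stand, fixed: flat steel bar 45 mm wide, 12 mm high, camera at one end, mirror at the other on a coil-spring neck. Origin: under the mirror's axis; -y axis: along the bar to the camera. At rest the glass looks 10 deg to one side of the camera; turned clockwise (from above) it passes the camera and shows the bolt 22 to 48 deg from rest; stop at 74. The neck (0.08 N m per rad) springs back
- glass: the mirror glass, 52 mm wide and 68 mm tall, set 3 mm behind the front of the frame. Origin: middle of its face, 90 mm above the bench on the turning axis; z axis: square out of the glass
- tab (a point): middle of the thumb tab where it is to be gripped, 146 mm above the bench on the turning axis, 16 mm below the tab's top; it turns with the mirror, x axis square to the tab's flat sides
- sight (a point): the camera's line of sight as the mirror sends it on (no solid thing): it starts at the middle of the glass, 90 mm above the bench, and its x axis is the level direction in which the camera looks after reflection, so it turns by twice the mirror's turn. The mark is in the middle of the mirror for the camera when this x axis points at it
- bitcase: bystander: closed black tool case 200 x 140 x 46 mm lying flat. Origin: centre of its underside
- wrench: bystander: steel spanner 170 mm long lying on the bench. Origin under its middle
- tape: bystander: roll of paper tape, 96 mm diameter, 48 mm high, lying flat. Origin: centre of its underside
There are look-alikes about, which are no part of the job. Several things have the shape of the can; the one meant has the colours described above. Leave any red look-alike of the part that bears mark alone.

How it is judged:
On the way, in this order (a step that is already met when the one before it is completed fails the run):
1. the can stands upright in the tray, let go (x of can in the frame of tray between -0.07 and 0.07 m and y of can in the frame of tray between -0.05 and 0.05 m and height (world z) of can below 0.012 m and angle between can's own z axis and vertical below 0.1 rad and linear speed of can below 0.02 m/s and contact force between the fingers and can below 0.1 N), for 0.2 s.
2. the mirror is gripped and held for two seconds at the angle that shows the mark to the camera (y of mark in the frame of sight between -0.025 and 0.025 m and x of mark in the frame of sight above 0.1 m and contact force between the fingers and mirror above 3 N and angular speed of mirror below 0.1 rad/s), for 2 s.
At the end, for the whole second after the job is handed in: Can upright (6 deg), at rest, let go on the tray floor, within 70 mm (x) and 50 mm (y) of its middle; fingers hold the mirror (over 3 N, under 0.1 rad/s), its reflected sight line passing within 25 mm of the mark sideways, as for 2 s before (all of step 1 and all of step 2); the arm keeps its last pose, push and grip.
It fails at once if the glass is touched by the fingers (more than 1 N) (contact force between the fingers and glass above 1 N).
It fails at once if the can is dropped (moves faster than 0.7 m/s out of the fingers) (linear speed of can above 0.7 m/s and contact force between the fingers and can below 0.1 N).
It fails at once if the camera is struck (more than 15 N) (contact force between anything else and camera above 15 N).
It fails at once if a bystander is moved by more than 30 mm (distance of any of bitcase, wrench, tape from where it was at the start of the episode above 0.03 m).
It also fails if it takes over 58 s, if anything falls off the work surface, if the arm or the gripper's body presses on something with over 40 N, if the wrist force passes 120 N, or if a joint passes its speed limit or range.

### The arm

A 7-joint arm with a two-finger parallel gripper is mounted at the origin on the work surface. World frame = base frame: x ahead of the robot, y to its left, z up, the work surface at z = 0. Lengths are in m, angles in rad, forces in N, time in s.
With the tool pointing down it reaches from about 0.425 to 1.025 m from the base axis. Payload 3.6 kg.
Tool frame: the origin (TCP) lies midway between the tips of the shut fingers; the grasp point (between the pads) lies 19 mm behind it; z points along the fingers, x is the direction in which the jaws open and shut, and the axes are right-handed (so a half turn about z gives the same grasp; the last joint's range is limited). The gripper opens to 85 mm and grips with 20 to 120 N. Pads are 22 mm wide; open, the fingers measure 114 mm over their backs; the gripper's body (76 mm by 85 mm) begins 54 mm behind the grasp point. The pads swing forward as they close: fully open they stand 13 mm farther back than shut.
Start: joints at [1.187, 0.591, 0.048, 1.609, -0.033, 0.943, -0.034], TCP at [0.208, -0.695, 0.231] pointing down, gripper open.
Joint ranges: [-2.69, 2.69], [-0.47, 2.24], [-1.27, 1.36], [0.19, 2.51], [-1.53, 4.68], [0.08, 2.07], [-3.09, 3.09]. Speed limits (rad/s): [2.57, 2.57, 3.14, 3.14, 3.14, 3.14, 3.14].

### API

Orientations are given as a unit quaternion [x, y, z, w].
In Python, from workcell import readout, snapshot, camera_info, order gives the robot as it stands.
- The arm moves only by the tool step_arm, never from a script. Its argument "steps" is a list of rows, each an object with "linear": the shift along the world's x, y, z in m, a list of three; "turn": the turn, a rotation vector about the world's x, y, z in units of 6 degrees (1.0 is 6 degrees), a list of three. In form: [{"linear": [tx, ty, tz], "turn": [wx, wy, wz]}, ...]. A call has exactly 10 rows; each row is the pose to reach, as a shift and turn from the pose measured when the call began; what a row does not reach only later rows make up. A row lasts 1/12 s, in which the tool goes at most 41.7 mm and 7.16 degrees, less where a joint would pass 70% of its speed; a pose out of reach is approached as far as the arm can. A call with a gripper value outside its range is refused whole. "grip" is the opening in per cent of the stroke, from 0 (shut) to 100 (fully open), set as the call begins (left out, the last holds). The fingers move at their own pace and stop on an object; the grip force is fixed at half the most. Time passes only in rows, so rows that repeat a pose let the fingers close, or fill a call up. It gives the time, the measured TCP pose, the force and the opening at its end, in the units of the state.
- readout.state(): the state, without advancing time (a new reading comes with each control period).
- snapshot(name): name is "scene" or "top"; returns (picture, depth): 420x560x3 uint8, blue, green, red; 420x560 float32, m along the optical axis (not along the pixel's ray), 0 where there is no reading.
- camera_info(name): a dict with "mtx" (3x3 intrinsics, pixels), "dist" ([k1, k2, p1, p2, k3] as OpenCV has them; the pictures are not rectified), "world_from_camera" (4x4, takes a point from camera to world coordinates). Camera axes: x right, y up, looking along -z (the intrinsics and any distortion apply to the point x, -y, -z); pixel columns grow to the right and rows downward; lengths in m; the calibration is good to about 2 mm. A picture is of the moment at which its call begins. camera_info takes no time and is no camera call.
- order.close_job(): hands the job in, once; it reports no verdict.
The state is a dict: "t": time; "joint_pos": joint angles; "qvel": joint speeds; "effort": joint torques, N m; "eef_pos": TCP position; "tcp_rot": TCP orientation; "wrist_force": force on the tool from outside, world axes, zero at the start; "torque": the same for the moment, N m; "gripper_width": opening from 0.0 (shut) to 1.0 (fully open).
Only numpy, scipy, OpenCV 4.12 (cv2) and the standard library are available. Lean on these libraries where they do the work, as an engineer would, in place of code of your own. Each camera call takes 0.05 s, during which the arm holds its last target. There are 200 camera calls.

## Working session

There is one attempt and no reset: what is moved stays moved. The work goes in short steps, Python scripts to look and compute and a tool call to move; the robot and the scene stay as the last step left them, time stands still between calls to the robot, and variables do not carry over. Pictures are saved under pics/ and viewed, about 8 in all and at most 12, crops included, and the job is handed in when it is done.

Besides the shell and the picture viewer there is one more tool, called after "Emit:" in YAML: its name, and indented under it one key for each argument. step_arm: Moves the arm, as the interface text tells. Its arguments: {"type":"object","properties":{"steps":{"type":"array","items":{"type":"object","properties":{"linear":{"type":"array","items":{"type":"number"}},"turn":{"type":"array","items":{"type":"number"}}}}},"grip":{"type":"number"}},"required":["steps"]}

```bash
ls; mkdir -p pics; cat > h.py <<'E'
import numpy as np, cv2
from workcell import readout, snapshot, camera_info, order
def grab(n,tag):
    p,d=snapshot(n); p=np.ascontiguousarray(p); cv2.imwrite(f'pics/{tag}.png',p); np.savez(f'pics/{tag}.npz',p=p,d=d); return p,d
def cloud(n,d):
    c=camera_info(n);K=np.array(c['mtx']);T=np.array(c['world_from_camera'])
    h,w=d.shape;u,v=np.meshgrid(np.arange(w),np.arange(h))
    q=cv2.undistortPoints(np.stack([u,v],-1).reshape(-1,1,2).astype(float),K,np.array(c['dist'],float)).reshape(h,w,2)
    P=np.stack([q[...,0]*d,-q[...,1]*d,-d],-1)
    return P@T[:3,:3].T+T[:3,3]
def ray(n,uv,z):
    c=camera_info(n);K=np.array(c['mtx']);T=np.array(c['world_from_camera'])
    q=cv2.undistortPoints(np.array(uv,float).reshape(-1,1,2),K,np.array(c['dist'],float)).reshape(-1,2)
    D=np.c_[q[:,0],-q[:,1],-np.ones(len(q))]@T[:3,:3].T
    return T[:3,3]+D*((z-T[2,3])/D[:,2:3])
E
python3 - <<'E'
from h import *
for n in('scene','top'):
    p,d=grab(n,n+'0'); c=camera_info(n); print(n,np.round(np.array(c['world_from_camera']),3).tolist(),c['mtx'],c['dist'])
print(readout.state())
E
```

```text
pics
scene [[-0.171, -0.696, 0.698, 1.54], [0.985, -0.117, 0.124, 0.157], [-0.005, 0.709, 0.705, 1.188], [0.0, 0.0, 0.0, 1.0]] [[517.97629072   0.         278.5665821 ]
 [  0.         517.97629072 206.4349624 ]
 [  0.           0.           1.        ]] [-0.17802891  0.          0.          0.          0.        ]
top [[-0.029, 0.987, -0.161, 0.24], [-1.0, -0.03, -0.002, -0.032], [-0.007, 0.161, 0.987, 1.674], [0.0, 0.0, 0.0, 1.0]] [[515.91095765   0.         273.7611031 ]
 [  0.         515.91095765 208.68683649]
 [  0.           0.           1.        ]] [-0.15224908  0.          0.          0.          0.        ]
{'t': 0.1, 'joint_pos': array([ 1.1865063 ,  0.59204572,  0.04833703,  1.60970263, -0.0333105 ,
        0.94272386, -0.0336683 ]), 'qvel': array([-0.00113325, -0.00069053,  0.0011703 , -0.00242168,  0.00080921,
       -0.00063721,  0.00123551]), 'effort': array([ 4.37801253e-03, -5.49994755e+01,  1.55335844e+00, -1.98824376e+01,
        9.75076662e-03,  3.87432563e-03,  6.22805231e-06]), 'eef_pos': array([ 0.20763833, -0.69383934,  0.23023966]), 'tcp_rot': array([ 8.02116859e-01, -5.97166200e-01, -8.67928023e-04, -5.67452348e-04]), 'wrist_force': array([-0.42832837,  0.9436658 ,  0.1025724 ]), 'torque': array([-0.02083288,  0.02807014, -0.02754409]), 'gripper_width': 0.9957798079483234}
```

View pics/top0.png

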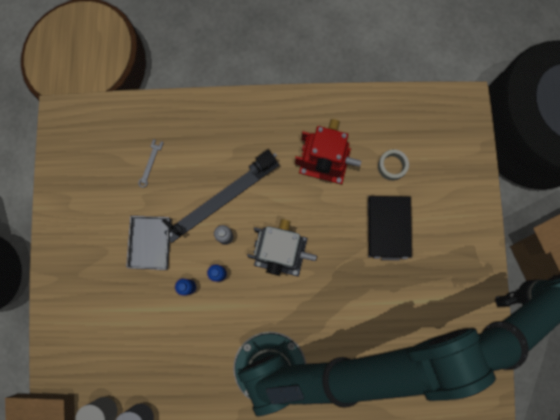

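View pics/scene0.png

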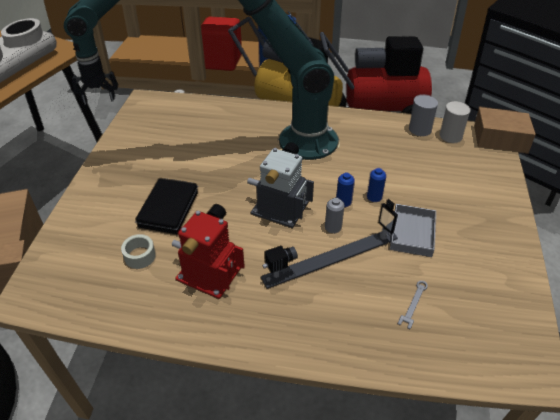

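The top view shows the steel can at (223,234), with two blue look-alike cans at (217,272) and (185,287). The dark pump is at (280,250) and the red look-alike at (327,155). The mirror is at (176,229), the camera at (264,160) and the tray at (150,243). The plain steel can fits the description, standing between the dark pump and the mirror. I'll measure it and confirm with a crop.

```bash
python3 - <<'E'
from h import *
for n in('scene','top'):
    z=np.load(f'pics/{n}0.npz');p,d=z['p'],z['d'];X=cloud(n,d);np.save(f'pics/{n}X.npy',X)
t=np.load('pics/topX.npy');s=np.load('pics/sceneX.npy')
print('bench z',np.median(t[300:330,60:120,2]),np.median(s[300:330,350:390,2]))
for nm,A,(c,r) in[('can',t,(223,234)),('can',s,(335,213)),('tray',t,(150,243)),('mir',t,(176,229)),('mir',s,(388,215)),('cam',t,(265,158)),('cam',s,(278,258)),('b1',t,(217,272)),('b2',t,(185,287)),('pumptop',t,(280,245))]:
    print(nm,np.round(A[r-1:r+2,c-1:c+2].reshape(-1,3).mean(0),3))
# can top: points in neighbourhood by height
for nm,A in(('top',t),('scene',s)):
  P=A.reshape(-1,3)
  m0=P[(abs(P[:,0]-.5)<.25)&(P[:,1]>-.1)&(P[:,1]<.55)]
  np.save(f'pics/{nm}P.npy',m0)
a=cv2.resize(cv2.imread('pics/top0.png')[140:300,115:325],None,fx=3.7,fy=3.7,interpolation=cv2.INTER_CUBIC)
cv2.imwrite('pics/c1.png',cv2.convertScaleAbs(a,alpha=1.5))
a=cv2.resize(cv2.imread('pics/scene0.png')[140:290,240:445],None,fx=3.8,fy=3.8,interpolation=cv2.INTER_CUBIC)
cv2.imwrite('pics/c2.png',cv2.convertScaleAbs(a,alpha=1.5))
E
```

```text
bench z 0.0006078777326554707 -0.00018706965707548928
can [0.42  0.128 0.119]
can [0.451 0.133 0.088]
tray [0.41  0.38  0.008]
mir [0.422 0.245 0.257]
mir [0.454 0.288 0.109]
cam [ 0.655 -0.006  0.117]
cam [ 0.67  -0.     0.114]
b1 [0.306 0.148 0.114]
b2 [0.263 0.246 0.116]
pumptop [ 0.374 -0.044  0.204]
```

View pics/c1.png

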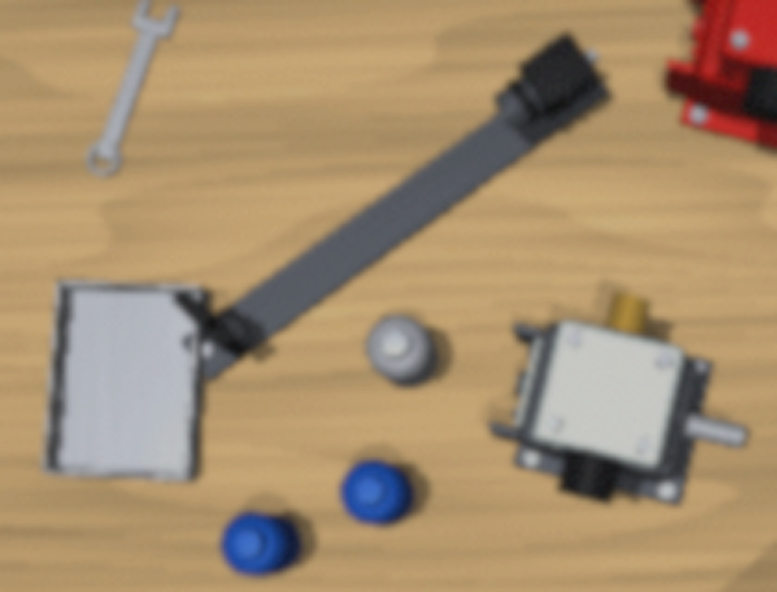

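View pics/c2.png

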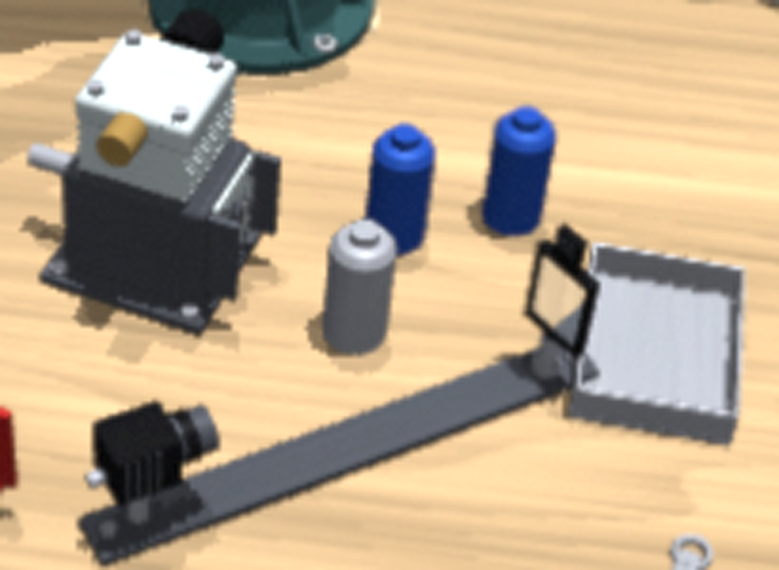

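```bash
python3 - <<'E'
from h import *
t=np.load('pics/topX.npy');s=np.load('pics/sceneX.npy')
z0=np.load('pics/top0.npz');p=z0['p'];hsv=cv2.cvtColor(p,cv2.COLOR_BGR2HSV)
def box(nm,P):
    r=cv2.minAreaRect(P[:,:2].astype(np.float32)*1000); print(nm,len(P),np.round(r[0],1),np.round(r[1],1),round(r[2],1))
def sel(A,x0,x1,y0,y1,a,b):
    P=A.reshape(-1,3); return P[(P[:,0]>x0)&(P[:,0]<x1)&(P[:,1]>y0)&(P[:,1]<y1)&(P[:,2]>a)&(P[:,2]<b)]
for nm,A in(('top',t),('scene',s)):
    P=sel(A,.37,.48,.08,.18,.113,.13); print(nm,'can cap',len(P),P.mean(0).round(4))
    P=sel(A,.37,.48,.08,.18,.03,.11); box('can',P)
    P=sel(A,.3,.52,.29,.48,.028,.045); box(nm+' trayrim',P)
    P=sel(A,.3,.52,.3,.48,.003,.012); box(nm+' trayfloor',P)
    P=sel(A,.4,.52,.22,.36,.136,.17); print('tab',len(P),P.mean(0).round(4)); len(P)>2 and box('tab',P)
    P=sel(A,.4,.52,.22,.36,.055,.128); print('frame',len(P),P.mean(0).round(4)); len(P)>2 and box('frame',P)
    P=sel(A,.60,.72,-.06,.05,.095,.125); box('cam',P)
    P=sel(A,.25,.47,-.15,.06,.19,.23); box('pumptop',P)
    P=sel(A,.25,.47,-.15,.06,.05,.15); box('pumpmid',P)
# bar: grey low-sat pixels near bench height between mirror and camera
m=(hsv[...,1]<70)&(hsv[...,2]<130)&(abs(t[...,2]-.012)<.008)
L=t[m];L=L[(L[:,0]>.45)&(L[:,0]<.66)&(L[:,1]>0)&(L[:,1]<.3)]
box('bar',L)
hs=cv2.cvtColor(np.load('pics/scene0.npz')['p'],cv2.COLOR_BGR2HSV)
m=(hs[...,1]<90)&(hs[...,2]<130)&(abs(s[...,2]-.012)<.008)
L=s[m];L=L[(L[:,0]>.45)&(L[:,0]<.7)&(L[:,1]>-.03)&(L[:,1]<.3)]
box('bar s',L)
# rear cover/ribs in scene
P=sel(s,.3,.5,-.02,.08,.06,.14)
print('ribs y max by x');
for x in np.arange(.33,.47,.01):
    q=P[(P[:,0]>x)&(P[:,0]<x+.01)]; 
    if len(q): print(round(x,2),len(q),q[:,1].min().round(3),q[:,1].max().round(3),q[:,2].min().round(3),q[:,2].max().round(3))
E
```

```text
top can cap 53 [0.4251 0.1329 0.1187]
can 212 [424.6 133.6] [52.3 52. ] 64.3
top trayrim 258 [410.1 374.1] [150.4 172.4] 83.8
top trayfloor 1511 [410.2 389.8] [219.7 179.4] 0.3
tab 38 [0.4485 0.2866 0.1578]
tab 38 [445.7 284. ] [37.4  9.4] 41.8
frame 35 [0.4395 0.2796 0.0931]
frame 35 [448.4 290.3] [60.1 10.6] 44.4
cam 393 [646.7   7.2] [50.5 86. ] 34.6
pumptop 1457 [370.7 -39.8] [ 99.7 162.1] 74.9
pumpmid 558 [369.5 -51.3] [204.   99.8] 74.8
scene can cap 44 [0.4278 0.1307 0.1173]
can 407 [432.4 132.1] [48.6 53.8] 11.9
scene trayrim 274 [410.5 369.2] [149.4 179.7] 85.7
scene trayfloor 858 [409.  389.9] [177.5 218.2] 89.3
tab 77 [0.4542 0.2859 0.1517]
tab 77 [452.5 285.7] [27.4 14.9] 53.4
frame 325 [0.4525 0.2878 0.0912]
frame 325 [450.2 288. ] [64.6 17.2] 45.2
cam 461 [647.1   2.6] [51.8 86. ] 35.4
pumptop 997 [371.  -41.6] [100.2 169.5] 75.4
pumpmid 1520 [374.3 -52.5] [200.7 104.2] 75.1
bar 1205 [547.6 149.6] [298.  192.3] 89.8
bar s 1648 [572.5 135. ] [329.2 244.1] 89.8
ribs y max by x
0.33 2 0.011 0.014 0.118 0.119
0.34 19 0.012 0.039 0.065 0.138
0.35 110 0.007 0.056 0.061 0.136
0.36 55 0.005 0.054 0.062 0.14
0.37 41 0.002 0.033 0.07 0.14
0.38 28 -0.001 0.034 0.079 0.137
0.39 49 -0.003 0.032 0.083 0.14
0.4 39 -0.007 0.03 0.09 0.14
0.41 26 -0.02 0.02 0.115 0.135
0.42 68 -0.019 0.021 0.063 0.139
0.43 220 -0.018 0.033 0.061 0.126
0.44 16 0.014 0.033 0.062 0.12
```

```bash
python3 - <<'E'
from h import *
a=np.radians(75.1);n=np.array([np.cos(a),np.sin(a)]);l=np.array([-n[1],n[0]])
for nm in('top','scene'):
    A=np.load(f'pics/{nm}X.npy');P=A.reshape(-1,3)
    P=P[(P[:,0]>.2)&(P[:,0]<.5)&(P[:,1]>-.2)&(P[:,1]<.085)&(P[:,2]>.03)&(P[:,2]<.23)]
    u=P[:,:2]@n;v=P[:,:2]@l;z=P[:,2]
    print(nm,'top lateral',np.percentile(v[z>.195],[2,98]).round(4),'u',np.percentile(u[z>.195],[2,98]).round(4))
    for b in np.arange(-.44,-.28,.01):
        k=(v>b)&(v<b+.01)&(z<.17)
        if k.sum()>5: print(round(b,2),k.sum(),np.percentile(u[k],[50,90,98]).round(3),z[k].min().round(3))
    k=(u>.13)&(z<.17); print('ribs lateral',len(v[k]),np.percentile(v[k],[1,99]).round(4))
    print('lowheight lateral',np.percentile(v[z<.17],[1,99]).round(4))
    print('can',np.array([.427,.132])@n,np.array([.427,.132])@l)
p=cv2.imread('pics/scene0.png')[165:225,275:325]
cv2.imwrite('pics/c3.png',cv2.convertScaleAbs(cv2.resize(p,None,fx=10,fy=10,interpolation=cv2.INTER_CUBIC),alpha=1.6))
E
```

```text
top top lateral [-0.4399 -0.2928] u [0.0099 0.1038]
-0.42 45 [0.123 0.143 0.147] 0.109
-0.41 46 [0.119 0.14  0.145] 0.046
-0.4 36 [0.113 0.126 0.129] 0.114
-0.39 32 [0.113 0.124 0.128] 0.101
-0.38 92 [-0.013  0.126  0.133] 0.079
-0.37 94 [-0.013  0.125  0.133] 0.079
-0.36 33 [0.112 0.124 0.126] 0.086
-0.35 35 [0.113 0.127 0.13 ] 0.114
-0.34 40 [0.116 0.134 0.144] 0.107
-0.33 120 [0.089 0.133 0.144] 0.031
ribs lateral 66 [-0.4169 -0.3251]
lowheight lateral [-0.4172 -0.3205]
can 0.23735734514747078 -0.37870105717378766
scene top lateral [-0.4471 -0.2935] u [0.0086 0.1025]
-0.43 512 [0.06  0.108 0.126] 0.03
-0.42 797 [0.074 0.133 0.143] 0.03
-0.41 67 [0.101 0.124 0.128] 0.11
-0.4 37 [0.105 0.12  0.125] 0.116
-0.39 57 [0.102 0.124 0.129] 0.076
-0.38 94 [0.101 0.127 0.132] 0.075
-0.37 57 [0.102 0.126 0.131] 0.079
-0.36 45 [0.112 0.124 0.125] 0.039
-0.35 53 [0.115 0.125 0.128] 0.044
-0.34 158 [0.131 0.143 0.145] 0.03
-0.33 44 [0.126 0.144 0.145] 0.031
ribs lateral 222 [-0.4217 -0.3271]
lowheight lateral [-0.4249 -0.328 ]
can 0.23735734514747078 -0.37870105717378766
```

View pics/c3.png

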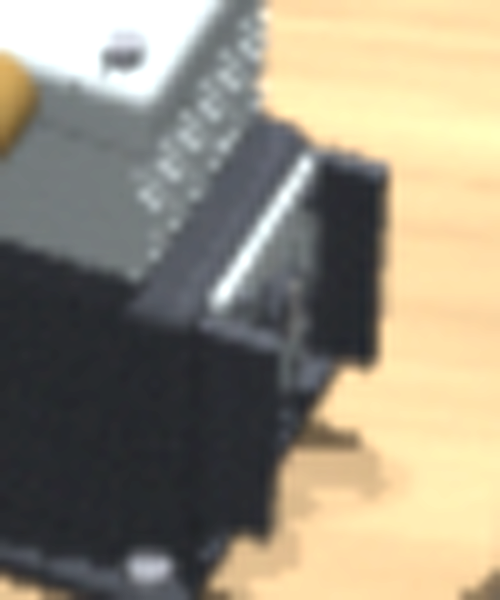

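Measured so far: the can is at (0.426, 0.1325), the tray at (0.410, ~0.38), the mirror axis at (0.4525, 0.286) and the mark at (0.395, 0.031). The crop shows the dark pump's cover with the bolt's bright stripe between its ribs, so this is the right pump. The glass needs to turn from −45° at rest to about −79°. I'm starting to move.

Emit:
step_arm:
  steps:
    - {"linear": [0.01, 0.01, 0.04], "turn": [0, 0, 0.3]}
    - {"linear": [0.03, 0.03, 0.08], "turn": [0, 0, 0.8]}
    - {"linear": [0.06, 0.05, 0.11], "turn": [0, 0, 1.3]}
    - {"linear": [0.08, 0.07, 0.14], "turn": [0, 0, 1.8]}
    - {"linear": [0.11, 0.1, 0.16], "turn": [0, 0, 2.3]}
    - {"linear": [0.14, 0.13, 0.17], "turn": [0, 0, 2.8]}
    - {"linear": [0.16, 0.16, 0.18], "turn": [0, 0, 3.3]}
    - {"linear": [0.19, 0.19, 0.18], "turn": [0, 0, 3.8]}
    - {"linear": [0.22, 0.22, 0.18], "turn": [0, 0, 4.3]}
    - {"linear": [0.24, 0.245, 0.18], "turn": [0, 0, 4.7]}
  grip: 100

```text
t: 0.93
eef_pos: [0.4458, -0.4509, 0.4105]
tcp_rot: [0.924, -0.383, -0.001, -0.0]
wrist_force: [1.1, -0.5, -0.1]
gripper_width: 0.997
```

```bash
python3 -c "
from h import *
s=readout.state();print(s['joint_pos'].round(3),s['tcp_rot'].round(3),s['eef_pos'].round(3))"
```

```text
[ 0.82   0.329 -0.137  1.607  0.047  1.21  -0.112] [ 0.924 -0.383 -0.001 -0.   ] [ 0.446 -0.451  0.41 ]
```

Emit:
step_arm:
  steps:
    - {"linear": [0.013, 0.035, 0], "turn": [0, 0, 0.6]}
    - {"linear": [0.027, 0.07, 0], "turn": [0, 0, 1.2]}
    - {"linear": [0.04, 0.105, 0], "turn": [0, 0, 1.8]}
    - {"linear": [0.053, 0.14, 0], "turn": [0, 0, 2.4]}
    - {"linear": [0.067, 0.175, 0], "turn": [0, 0, 3]}
    - {"linear": [0.08, 0.21, 0], "turn": [0, 0, 3.6]}
    - {"linear": [0.094, 0.245, 0], "turn": [0, 0, 4.2]}
    - {"linear": [0.107, 0.28, 0], "turn": [0, 0, 4.8]}
    - {"linear": [0.12, 0.315, 0], "turn": [0, 0, 5.4]}
    - {"linear": [0.134, 0.35, 0], "turn": [0, 0, 6]}

```text
t: 1.77
eef_pos: [0.5796, -0.0992, 0.4101]
tcp_rot: [0.997, -0.077, -0.001, 0.0]
wrist_force: [0.5, 0.1, 0.4]
gripper_width: 0.999
```

Emit:
step_arm:
  steps:
    - {"linear": [-0.018, 0.027, 0], "turn": [0, 0, 0.5]}
    - {"linear": [-0.036, 0.054, 0], "turn": [0, 0, 1]}
    - {"linear": [-0.054, 0.081, 0], "turn": [0, 0, 1.5]}
    - {"linear": [-0.072, 0.108, -0.01], "turn": [0, 0, 2]}
    - {"linear": [-0.09, 0.135, -0.03], "turn": [0, 0, 2.5]}
    - {"linear": [-0.108, 0.162, -0.06], "turn": [0, 0, 3]}
    - {"linear": [-0.126, 0.19, -0.09], "turn": [0, 0, 3.5]}
    - {"linear": [-0.142, 0.215, -0.12], "turn": [0, 0, 4]}
    - {"linear": [-0.1535, 0.2317, -0.15], "turn": [0, 0, 4]}
    - {"linear": [-0.1535, 0.2317, -0.16], "turn": [0, 0, 4]}

```text
t: 2.6
eef_pos: [0.42, 0.135, 0.2466]
tcp_rot: [0.991, 0.136, -0.005, 0.0]
wrist_force: [0.1, 0.1, 0.3]
gripper_width: 1.002
```

```bash
python3 - <<'E'
from h import *
print(readout.state()['joint_pos'].round(3))
p,d=grab('scene','s1'); p2,_=grab('top','t1')
a=cv2.resize(p[130:270,240:440],(800,560)); cv2.imwrite('pics/c4.png',cv2.convertScaleAbs(a,alpha=1.4))
E
```

```text
[ 0.104  0.263 -0.614  2.181  0.213  0.765 -0.378]
```

View pics/c4.png

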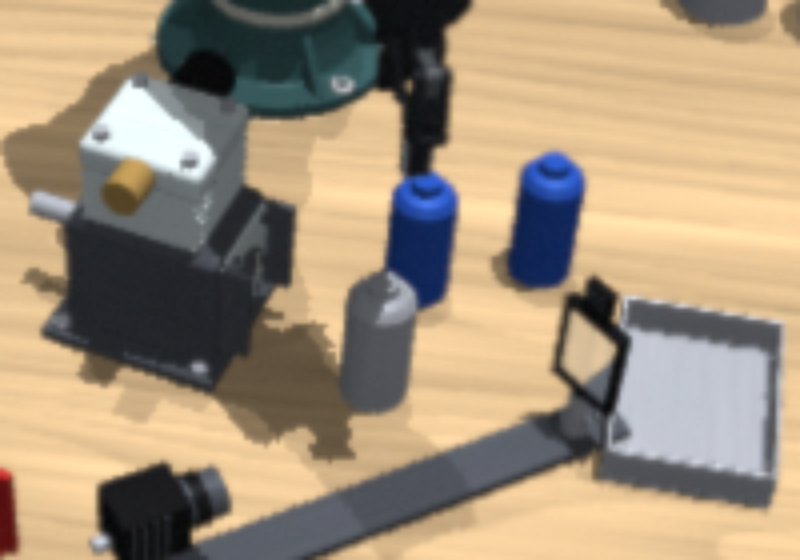

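The gripper is above the can, and the can at (378,340) in the crop is undisturbed. I'll go straight down in two calls, then check the position before closing.

Emit:
step_arm:
  steps:
    - {"linear": [0.003, -0.001, 0], "turn": [0, 0, 0]}
    - {"linear": [0.006, -0.0025, 0], "turn": [0, 0, 0]}
    - {"linear": [0.006, -0.0025, -0.01], "turn": [0, 0, 0]}
    - {"linear": [0.006, -0.0025, -0.02], "turn": [0, 0, 0]}
    - {"linear": [0.006, -0.0025, -0.035], "turn": [0, 0, 0]}
    - {"linear": [0.006, -0.0025, -0.05], "turn": [0, 0, 0]}
    - {"linear": [0.006, -0.0025, -0.065], "turn": [0, 0, 0]}
    - {"linear": [0.006, -0.0025, -0.08], "turn": [0, 0, 0]}
    - {"linear": [0.006, -0.0025, -0.09], "turn": [0, 0, 0]}
    - {"linear": [0.006, -0.0025, -0.09], "turn": [0, 0, 0]}

```text
t: 3.53
eef_pos: [0.4285, 0.1288, 0.1561]
tcp_rot: [0.991, 0.133, -0.006, 0.001]
wrist_force: [0.4, -0.8, -0.1]
gripper_width: 0.999
```

```bash
python3 -c "
from h import *
from scipy.spatial.transform import Rotation as R
s=readout.state();r=R.from_quat(s['tcp_rot']).as_matrix();print(s['joint_pos'].round(3),s['eef_pos'].round(4),r.round(3))"
```

```text
[ 0.011  0.416 -0.514  2.256  0.378  0.563 -0.526] [0.4285 0.1288 0.1561] [[ 0.964  0.264 -0.012]
 [ 0.264 -0.965 -0.004]
 [-0.012  0.001 -1.   ]]
```

Emit:
step_arm:
  steps:
    - {"linear": [-0.0012, 0.002, -0.01], "turn": [0.04, -0.11, 0]}
    - {"linear": [-0.0025, 0.0035, -0.022], "turn": [0.04, -0.11, 0]}
    - {"linear": [-0.0025, 0.0035, -0.034], "turn": [0.04, -0.11, 0]}
    - {"linear": [-0.0025, 0.0035, -0.046], "turn": [0.04, -0.11, 0]}
    - {"linear": [-0.0025, 0.0035, -0.058], "turn": [0.04, -0.11, 0]}
    - {"linear": [-0.0025, 0.0035, -0.07], "turn": [0.04, -0.11, 0]}
    - {"linear": [-0.0025, 0.0035, -0.082], "turn": [0.04, -0.11, 0]}
    - {"linear": [-0.0025, 0.0035, -0.094], "turn": [0.04, -0.11, 0]}
    - {"linear": [-0.0025, 0.0035, -0.101], "turn": [0.04, -0.11, 0]}
    - {"linear": [-0.0025, 0.0035, -0.101], "turn": [0.04, -0.11, 0]}

```text
t: 4.37
eef_pos: [0.426, 0.1322, 0.0544]
tcp_rot: [0.991, 0.133, -0.001, 0.0]
wrist_force: [-0.3, -1.0, -0.1]
gripper_width: 1.002
```

Emit:
step_arm:
  steps:
    - {"linear": [0, 0, 0], "turn": [0, 0, 0]}
    - {"linear": [0, 0, 0], "turn": [0, 0, 0]}
    - {"linear": [0, 0, 0], "turn": [0, 0, 0]}
    - {"linear": [0, 0, 0], "turn": [0, 0, 0]}
    - {"linear": [0, 0, 0], "turn": [0, 0, 0]}
    - {"linear": [0, 0, 0], "turn": [0, 0, 0]}
    - {"linear": [0, 0, 0], "turn": [0, 0, 0]}
    - {"linear": [0, 0, 0], "turn": [0, 0, 0]}
    - {"linear": [0, 0, 0], "turn": [0, 0, 0]}
    - {"linear": [0, 0, 0], "turn": [0, 0, 0]}
  grip: 0

```text
t: 5.2
eef_pos: [0.4261, 0.1322, 0.0553]
tcp_rot: [0.991, 0.133, 0.0, 0.0]
wrist_force: [-2.4, -0.4, 5.3]
gripper_width: 0.619
```

```bash
python3 -c "
from h import *
from scipy.spatial.transform import Rotation as R
s=readout.state();r=R.from_quat(s['tcp_rot']).as_matrix();print(s['joint_pos'].round(3),s['eef_pos'].round(4),r.round(3))"
```

```text
[-0.183  0.589 -0.291  2.33   0.594  0.289 -0.735] [0.4261 0.1322 0.0553] [[ 0.965  0.264  0.   ]
 [ 0.264 -0.965 -0.   ]
 [ 0.     0.    -1.   ]]
```

The gripper holds at 0.62 × 85 ≈ 53 mm, so the can is gripped. Lifting.

Emit:
step_arm:
  steps:
    - {"linear": [0, 0, 0.005], "turn": [0, 0, 0]}
    - {"linear": [0, 0, 0.02], "turn": [0, 0, 0]}
    - {"linear": [0, 0, 0.04], "turn": [0, 0, 0]}
    - {"linear": [0, 0, 0.065], "turn": [0, 0, 0]}
    - {"linear": [0, 0, 0.09], "turn": [0, 0, 0]}
    - {"linear": [0, 0, 0.115], "turn": [0, 0, 0]}
    - {"linear": [0, 0, 0.14], "turn": [0, 0, 0]}
    - {"linear": [0, 0, 0.16], "turn": [0, 0, 0]}
    - {"linear": [0, 0, 0.175], "turn": [0, 0, 0]}
    - {"linear": [0, 0, 0.18], "turn": [0, 0, 0]}

```text
t: 6.03
eef_pos: [0.4267, 0.1324, 0.2375]
tcp_rot: [0.991, 0.133, 0.002, 0.0]
wrist_force: [1.4, 0.4, -4.2]
gripper_width: 0.618
```

```bash
python3 - <<'E'
from h import *
# tray corners: pixel edge of tray in top, rays at rim height
p=cv2.imread('pics/top0.png');hsv=cv2.cvtColor(p,cv2.COLOR_BGR2HSV)
m=((hsv[...,1]<60)&(hsv[...,2]>90)).astype(np.uint8);m[:200]=0;m[285:]=0;m[:,:110]=0;m[:,185:]=0
c=max(cv2.findContours(m,0,2)[0],key=cv2.contourArea);r=cv2.minAreaRect(c);print(r)
print(ray('top',cv2.boxPoints(r),.035).round(3).tolist(), ray('top',cv2.boxPoints(r),.004).round(3).tolist())
t=np.load('pics/topX.npy')
print(np.round(t[243,125:182:2],3).tolist())
E
```

```text
((148.0125732421875, 242.173583984375), (38.01035690307617, 53.22987365722656), 2.2025983333587646)
[[0.328, 0.445, 0.035], [0.501, 0.44, 0.035], [0.493, 0.314, 0.035], [0.321, 0.321, 0.035]] [[0.33, 0.454, 0.004], [0.506, 0.449, 0.004], [0.497, 0.321, 0.004], [0.323, 0.328, 0.004]]
[[0.413, 0.466, 0.001], [0.413, 0.459, 0.001], [0.409, 0.444, 0.03], [0.412, 0.446, 0.001], [0.412, 0.44, -0.001], [0.412, 0.431, 0.005], [0.411, 0.424, 0.005], [0.411, 0.417, 0.007], [0.411, 0.41, 0.008], [0.411, 0.404, 0.007], [0.41, 0.396, 0.009], [0.41, 0.39, 0.008], [0.41, 0.383, 0.01], [0.41, 0.378, 0.004], [0.41, 0.369, 0.011], [0.41, 0.364, 0.006], [0.41, 0.359, -0.001], [0.41, 0.351, 0.004], [0.409, 0.343, 0.009], [0.408, 0.336, 0.013], [0.409, 0.33, 0.006], [0.406, 0.319, 0.03], [0.409, 0.317, 0.007], [0.408, 0.31, 0.011], [0.409, 0.305, 0.0], [0.409, 0.299, -0.004], [0.408, 0.291, 0.007], [0.408, 0.285, 0.001], [0.408, 0.279, -0.002]]
```

Emit:
step_arm:
  steps:
    - {"linear": [-0.002, 0.012, 0.002], "turn": [0, 0, 0]}
    - {"linear": [-0.004, 0.035, 0.005], "turn": [0, 0, 0]}
    - {"linear": [-0.007, 0.065, 0.005], "turn": [0, 0, 0]}
    - {"linear": [-0.01, 0.097, 0.005], "turn": [0, 0, 0]}
    - {"linear": [-0.013, 0.13, 0.005], "turn": [0, 0, 0]}
    - {"linear": [-0.017, 0.163, 0.005], "turn": [0, 0, 0]}
    - {"linear": [-0.02, 0.195, 0.005], "turn": [0, 0, 0]}
    - {"linear": [-0.024, 0.225, 0.003], "turn": [0, 0, 0]}
    - {"linear": [-0.026, 0.248, 0], "turn": [0, 0, 0]}
    - {"linear": [-0.027, 0.2606, 0], "turn": [0, 0, 0]}

```text
t: 6.87
eef_pos: [0.3969, 0.3969, 0.236]
tcp_rot: [0.991, 0.135, 0.0, -0.001]
wrist_force: [-1.4, 1.1, -3.8]
gripper_width: 0.616
```

```bash
python3 - <<'E'
from h import *
from scipy.spatial.transform import Rotation as R
s=readout.state();r=R.from_quat(s['tcp_rot']).as_matrix();print(s['joint_pos'].round(3),s['eef_pos'].round(4),r[:,2].round(4))
p,d=grab('scene','s2');X=cloud('scene',d).reshape(-1,3)
P=X[(X[:,0]>.34)&(X[:,0]<.46)&(X[:,1]>.34)&(X[:,1]<.45)&(X[:,2]>.1)&(X[:,2]<.3)];print(len(P),np.percentile(P[:,2],[0,1,3,10]))
a=cv2.resize(p[100:270,300:500],(800,680))[:600]; cv2.imwrite('pics/c5.png',cv2.convertScaleAbs(a,alpha=1.4))
E
```

```text
[-0.396  0.442 -0.629  1.959  0.343  0.846 -0.939] [0.3969 0.3969 0.236 ] [ 8.0e-04  1.6e-03 -1.0e+00]
636 [0.1796114  0.18267026 0.1871042  0.19527491]
```

View pics/c5.png

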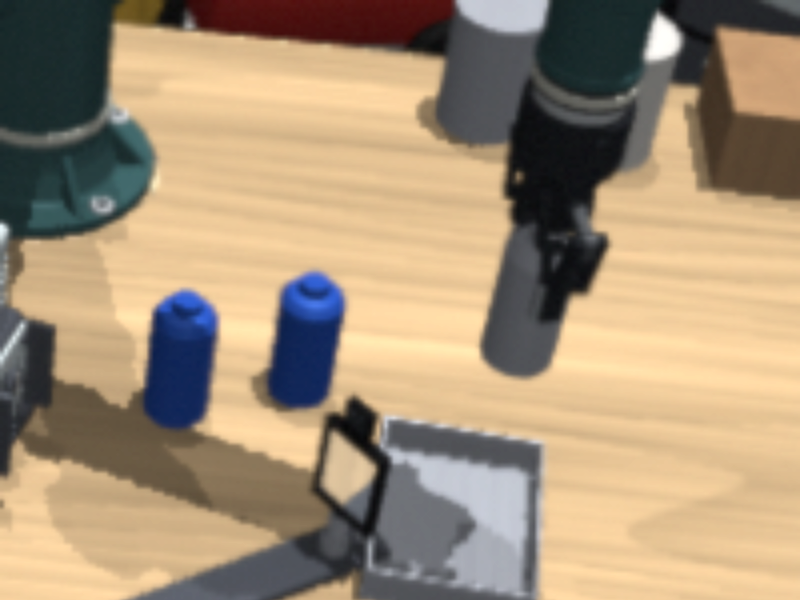

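The can hangs upright in the fingers at (520,320) in the crop, with its underside at z≈0.18, above the tray. Lowering it now, with a gentle last few millimetres.

Emit:
step_arm:
  steps:
    - {"linear": [0.001, -0.001, -0.01], "turn": [0, 0, 0]}
    - {"linear": [0.003, -0.003, -0.028], "turn": [0, 0, 0]}
    - {"linear": [0.003, -0.003, -0.05], "turn": [0, 0, 0]}
    - {"linear": [0.003, -0.003, -0.073], "turn": [0, 0, 0]}
    - {"linear": [0.003, -0.003, -0.096], "turn": [0, 0, 0]}
    - {"linear": [0.003, -0.003, -0.118], "turn": [0, 0, 0]}
    - {"linear": [0.003, -0.003, -0.138], "turn": [0, 0, 0]}
    - {"linear": [0.003, -0.003, -0.153], "turn": [0, 0, 0]}
    - {"linear": [0.003, -0.003, -0.162], "turn": [0, 0, 0]}
    - {"linear": [0.003, -0.003, -0.166], "turn": [0, 0, 0]}

```text
t: 7.75
eef_pos: [0.3995, 0.3928, 0.0685]
tcp_rot: [0.991, 0.135, -0.001, -0.0]
wrist_force: [0.2, -0.8, -3.0]
gripper_width: 0.623
```

Emit:
step_arm:
  steps:
    - {"linear": [0, 0, -0.001], "turn": [0, 0, 0]}
    - {"linear": [0, 0, -0.002], "turn": [0, 0, 0]}
    - {"linear": [0, 0, -0.003], "turn": [0, 0, 0]}
    - {"linear": [0, 0, -0.004], "turn": [0, 0, 0]}
    - {"linear": [0, 0, -0.005], "turn": [0, 0, 0]}
    - {"linear": [0, 0, -0.006], "turn": [0, 0, 0]}
    - {"linear": [0, 0, -0.007], "turn": [0, 0, 0]}
    - {"linear": [0, 0, -0.008], "turn": [0, 0, 0]}
    - {"linear": [0, 0, -0.0085], "turn": [0, 0, 0]}
    - {"linear": [0, 0, -0.0085], "turn": [0, 0, 0]}

```text
t: 8.58
eef_pos: [0.3994, 0.3928, 0.0599]
tcp_rot: [0.991, 0.135, -0.001, -0.0]
wrist_force: [-0.7, 0.7, -2.6]
gripper_width: 0.616
```

Emit:
step_arm:
  steps:
    - {"linear": [0, 0, -0.0003], "turn": [0, 0, 0]}
    - {"linear": [0, 0, -0.0006], "turn": [0, 0, 0]}
    - {"linear": [0, 0, -0.0009], "turn": [0, 0, 0]}
    - {"linear": [0, 0, -0.0012], "turn": [0, 0, 0]}
    - {"linear": [0, 0, -0.0014], "turn": [0, 0, 0]}
    - {"linear": [0, 0, -0.0016], "turn": [0, 0, 0]}
    - {"linear": [0, 0, -0.0016], "turn": [0, 0, 0]}
    - {"linear": [0, 0, -0.0016], "turn": [0, 0, 0]}
    - {"linear": [0, 0, -0.0016], "turn": [0, 0, 0]}
    - {"linear": [0, 0, -0.0016], "turn": [0, 0, 0]}

```text
t: 9.42
eef_pos: [0.3994, 0.393, 0.0593]
tcp_rot: [0.991, 0.135, -0.0, 0.0]
wrist_force: [-1.5, -2.4, 7.9]
gripper_width: 0.618
```

The force has gone from −3 to +8 N, so the can is standing on the tray floor. Releasing.

Emit:
step_arm:
  steps:
    - {"linear": [0, 0, 0], "turn": [0, 0, 0]}
    - {"linear": [0, 0, 0], "turn": [0, 0, 0]}
    - {"linear": [0, 0, 0], "turn": [0, 0, 0]}
    - {"linear": [0, 0, 0], "turn": [0, 0, 0]}
    - {"linear": [0, 0, 0], "turn": [0, 0, 0]}
    - {"linear": [0, 0, 0], "turn": [0, 0, 0]}
    - {"linear": [0, 0, 0], "turn": [0, 0, 0]}
    - {"linear": [0, 0, 0], "turn": [0, 0, 0]}
    - {"linear": [0, 0, 0], "turn": [0, 0, 0]}
    - {"linear": [0, 0, 0], "turn": [0, 0, 0]}
  grip: 100

```text
t: 10.25
eef_pos: [0.3993, 0.393, 0.0593]
tcp_rot: [0.991, 0.135, -0.0, 0.0]
wrist_force: [0.1, -0.0, -0.5]
gripper_width: 0.999
```

Emit:
step_arm:
  steps:
    - {"linear": [0, 0, 0], "turn": [0, 0, 0]}
    - {"linear": [0, 0, 0.01], "turn": [0, 0, 0]}
    - {"linear": [0, 0, 0.025], "turn": [0, 0, 0]}
    - {"linear": [0, 0, 0.045], "turn": [0, 0, 0]}
    - {"linear": [0, 0, 0.07], "turn": [0, 0, 0]}
    - {"linear": [0, 0, 0.1], "turn": [0, 0, 0]}
    - {"linear": [0, 0, 0.13], "turn": [0, 0, 0]}
    - {"linear": [0, 0, 0.16], "turn": [0, 0, 0]}
    - {"linear": [0, 0, 0.18], "turn": [0, 0, 0]}
    - {"linear": [0, 0, 0.19], "turn": [0, 0, 0]}

```text
t: 11.08
eef_pos: [0.4, 0.3944, 0.2531]
tcp_rot: [0.991, 0.135, 0.002, -0.002]
wrist_force: [-0.1, -0.1, 0.5]
gripper_width: 0.999
```

```bash
python3 - <<'E'
from h import *
s=readout.state();print(s['joint_pos'].round(3),s['eef_pos'].round(4),s['tcp_rot'].round(4))
p,d=grab('scene','s3');X=cloud('scene',d).reshape(-1,3)
P=X[(X[:,0]>.34)&(X[:,0]<.46)&(X[:,1]>.34)&(X[:,1]<.45)&(X[:,2]>.1)&(X[:,2]<.14)];print(len(P),P.mean(0),P[:,2].max())
P=X[(X[:,0]>.4)&(X[:,0]<.52)&(X[:,1]>.22)&(X[:,1]<.336)&(X[:,2]>.136)&(X[:,2]<.17)]
r=cv2.minAreaRect(P[:,:2].astype(np.float32)*1000);print('tab',len(P),r)
a=cv2.resize(p[100:270,300:500],(800,680))[:600]; cv2.imwrite('pics/c6.png',cv2.convertScaleAbs(a,alpha=1.4))
E
```

```text
[-0.374  0.423 -0.647  1.943  0.329  0.876 -0.919] [0.4    0.3944 0.2531] [ 0.9908  0.1353  0.002  -0.0016]
196 [0.40799007 0.38965319 0.11060697] 0.12755156833865544
tab 74 ((452.3152770996094, 286.23992919921875), (29.205394744873047, 16.09111785888672), 37.60311508178711)
```

View pics/c6.png

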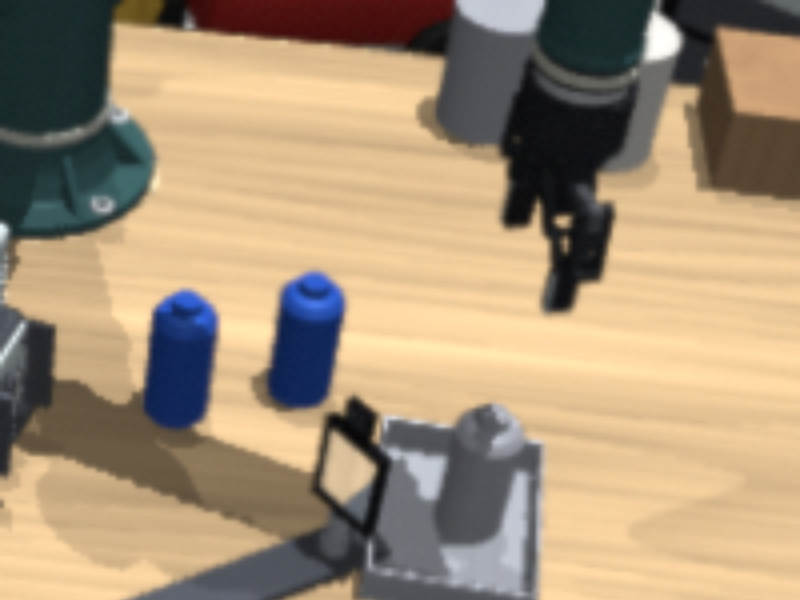

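The can stands upright in the tray at (480,475) in the crop. Now I'll go above the tab, turn the jaws to −45° and set a partial opening.

Emit:
step_arm:
  steps:
    - {"linear": [0.005, -0.01, 0], "turn": [0, 0, -1]}
    - {"linear": [0.01, -0.02, 0], "turn": [0, 0, -2]}
    - {"linear": [0.016, -0.033, 0], "turn": [0, 0, -3.1]}
    - {"linear": [0.022, -0.046, 0], "turn": [0, 0, -4.2]}
    - {"linear": [0.028, -0.059, 0], "turn": [0, 0, -5.3]}
    - {"linear": [0.034, -0.072, 0], "turn": [0, 0, -6.4]}
    - {"linear": [0.04, -0.084, 0], "turn": [0, 0, -7.5]}
    - {"linear": [0.046, -0.095, 0], "turn": [0, 0, -8.6]}
    - {"linear": [0.05, -0.104, 0], "turn": [0, 0, -9.5]}
    - {"linear": [0.0525, -0.1084, 0], "turn": [0, 0, -10.1]}
  grip: 45

```text
t: 11.97
eef_pos: [0.4526, 0.2838, 0.2521]
tcp_rot: [0.922, -0.386, 0.003, 0.001]
wrist_force: [0.1, 0.4, -0.3]
gripper_width: 0.448
```

```bash
cat > st.py <<'E'
from h import *
from scipy.spatial.transform import Rotation as R
s=readout.state();r=R.from_quat(s['tcp_rot']).as_matrix();j=np.degrees(np.arctan2(r[1,0],r[0,0]))
M=np.array([.395,.0314]);G=np.array([.4525,.286])
print('t',s['t'],s['joint_pos'].round(3),'pos',s['eef_pos'].round(4),'zaxis',r[:,2].round(4),'jaw deg',j.round(2),'w',s['gripper_width'],s['wrist_force'].round(1),s['torque'].round(2))
c=-55.3; a=np.radians(2*j-c); d=M-G; print('mark y in sight',-np.sin(a)*d[0]+np.cos(a)*d[1])
E
python3 st.py
```

```text
t 11.9667 [-0.36   0.346 -0.369  2.006  0.176  0.819 -1.622] pos [0.4526 0.2838 0.2521] zaxis [ 0.0038 -0.0046 -1.    ] jaw deg -45.41 w 0.44811836572359676 [ 0.1  0.4 -0.3] [ 0.04  0.01 -0.01]
mark y in sight -0.24061533757341258
```

Emit:
step_arm:
  steps:
    - {"linear": [0, 0.001, -0.01], "turn": [0.04, 0.04, 0]}
    - {"linear": [0, 0.002, -0.025], "turn": [0.04, 0.04, 0]}
    - {"linear": [0, 0.002, -0.04], "turn": [0.04, 0.04, 0]}
    - {"linear": [0, 0.002, -0.055], "turn": [0.04, 0.04, 0]}
    - {"linear": [0, 0.002, -0.07], "turn": [0.04, 0.04, 0]}
    - {"linear": [0, 0.002, -0.082], "turn": [0.04, 0.04, 0]}
    - {"linear": [0, 0.002, -0.094], "turn": [0.04, 0.04, 0]}
    - {"linear": [0, 0.002, -0.105], "turn": [0.04, 0.04, 0]}
    - {"linear": [0, 0.002, -0.113], "turn": [0.04, 0.04, 0]}
    - {"linear": [0, 0.002, -0.117], "turn": [0.04, 0.04, 0]}

```text
t: 12.8
eef_pos: [0.4515, 0.2854, 0.1332]
tcp_rot: [0.923, -0.385, -0.001, 0.001]
wrist_force: [-0.8, 0.9, 0.6]
gripper_width: 0.449
```

```bash
python3 st.py; python3 - <<'E'
from h import *
p,d=grab('scene','s4');q,_=grab('top','t4')
a=cv2.resize(p[160:250,350:440],(600,600),interpolation=cv2.INTER_CUBIC); cv2.imwrite('pics/c7.png',cv2.convertScaleAbs(a,alpha=1.8))
E
```

```text
t 12.8 [-0.42   0.513 -0.306  2.102  0.277  0.568 -1.716] pos [0.4515 0.2854 0.1332] zaxis [-0.0031 -0.0018 -1.    ] jaw deg -45.35 w 0.4494275015126041 [-0.8  0.9  0.6] [-0.02  0.01  0.01]
mark y in sight -0.24085773415773368
```

View pics/c7.png

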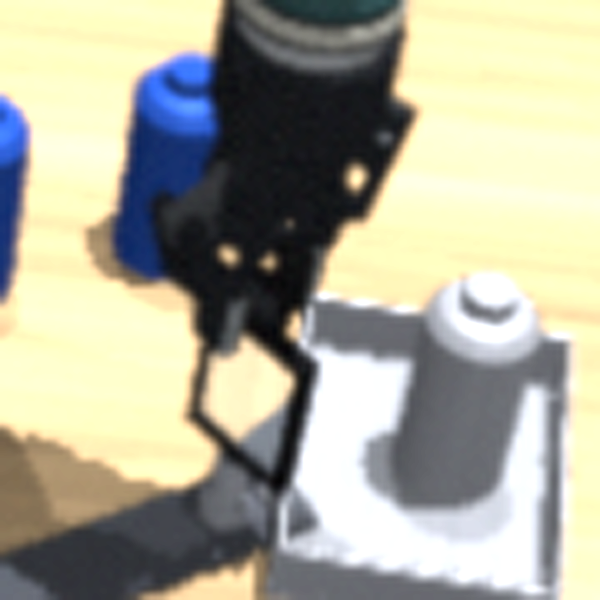

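The fingers straddle the tab at (240,310) in the crop, with the can upright in the tray. I'll raise the fingers 4 mm for frame clearance, then close.

Emit:
step_arm:
  steps:
    - {"linear": [0.001, 0.0006, 0.002], "turn": [0, 0, 0]}
    - {"linear": [0.001, 0.0006, 0.004], "turn": [0, 0, 0]}
    - {"linear": [0.001, 0.0006, 0.004], "turn": [0, 0, 0]}
    - {"linear": [0.001, 0.0006, 0.004], "turn": [0, 0, 0]}
    - {"linear": [0.001, 0.0006, 0.004], "turn": [0, 0, 0]}
    - {"linear": [0.001, 0.0006, 0.004], "turn": [0, 0, 0]}
    - {"linear": [0.001, 0.0006, 0.004], "turn": [0, 0, 0]}
    - {"linear": [0.001, 0.0006, 0.004], "turn": [0, 0, 0]}
    - {"linear": [0.001, 0.0006, 0.004], "turn": [0, 0, 0]}
    - {"linear": [0.001, 0.0006, 0.004], "turn": [0, 0, 0]}

```text
t: 13.73
eef_pos: [0.4529, 0.2861, 0.1381]
tcp_rot: [0.923, -0.386, -0.001, 0.001]
wrist_force: [-0.4, 0.1, 0.8]
gripper_width: 0.451
```

Emit:
step_arm:
  steps:
    - {"linear": [0, 0, 0], "turn": [0, 0, 0]}
    - {"linear": [0, 0, 0], "turn": [0, 0, 0]}
    - {"linear": [0, 0, 0], "turn": [0, 0, 0]}
    - {"linear": [0, 0, 0], "turn": [0, 0, 0]}
    - {"linear": [0, 0, 0], "turn": [0, 0, 0]}
    - {"linear": [0, 0, 0], "turn": [0, 0, 0]}
    - {"linear": [0, 0, 0], "turn": [0, 0, 0]}
    - {"linear": [0, 0, 0], "turn": [0, 0, 0]}
    - {"linear": [0, 0, 0], "turn": [0, 0, 0]}
    - {"linear": [0, 0, 0], "turn": [0, 0, 0]}
  grip: 0

```text
t: 14.57
eef_pos: [0.4501, 0.2891, 0.1383]
tcp_rot: [0.923, -0.384, -0.003, 0.0]
wrist_force: [-6.2, 5.0, 3.3]
gripper_width: 0.105
```

```bash
python3 st.py
```

```text
t 14.5667 [-0.419  0.506 -0.314  2.097  0.269  0.579 -1.712] pos [0.4501 0.2891 0.1383] zaxis [-0.0051  0.0014 -1.    ] jaw deg -45.2 w 0.10483579554994565 [-6.2  5.   3.3] [0.79 1.09 0.01]
mark y in sight -0.2413707543353302
```

Gripped: width ≈ 9 mm on the 10 mm tab, so the axis is really at about (0.450, 0.289). Recomputed target is −78.8°, a turn of about −33.6° about the tool's vertical axis, in two gentle calls.

Emit:
step_arm:
  steps:
    - {"linear": [0, 0, 0], "turn": [0, 0, -0.15]}
    - {"linear": [0, 0, 0], "turn": [0, 0, -0.4]}
    - {"linear": [0, 0, 0], "turn": [0, 0, -0.7]}
    - {"linear": [0, 0, 0], "turn": [0, 0, -1.0]}
    - {"linear": [0, 0, 0], "turn": [0, 0, -1.35]}
    - {"linear": [0, 0, 0], "turn": [0, 0, -1.7]}
    - {"linear": [0, 0, 0], "turn": [0, 0, -2.05]}
    - {"linear": [0, 0, 0], "turn": [0, 0, -2.4]}
    - {"linear": [0, 0, 0], "turn": [0, 0, -2.65]}
    - {"linear": [0, 0, 0], "turn": [0, 0, -2.8]}

```text
t: 15.4
eef_pos: [0.4499, 0.2892, 0.1383]
tcp_rot: [0.857, -0.516, -0.003, -0.0]
wrist_force: [-1.5, 1.9, 1.1]
gripper_width: 0.105
```

```bash
sed -i 's/\[.4525,.286\]/[.450,.289]/' st.py; python3 st.py
```

```text
t 15.4 [-0.48   0.498 -0.232  2.101  0.197  0.564 -1.935] pos [0.4499 0.2892 0.1383] zaxis [-0.0046  0.0029 -1.    ] jaw deg -62.11 w 0.10497271874958287 [-1.5  1.9  1.1] [0.08 0.23 0.01]
mark y in sight -0.1439524219460244
```

Emit:
step_arm:
  steps:
    - {"linear": [0, 0, 0], "turn": [0, 0, -0.2]}
    - {"linear": [0, 0, 0], "turn": [0, 0, -0.5]}
    - {"linear": [0, 0, 0], "turn": [0, 0, -0.85]}
    - {"linear": [0, 0, 0], "turn": [0, 0, -1.2]}
    - {"linear": [0, 0, 0], "turn": [0, 0, -1.55]}
    - {"linear": [0, 0, 0], "turn": [0, 0, -1.9]}
    - {"linear": [0, 0, 0], "turn": [0, 0, -2.2]}
    - {"linear": [0, 0, 0], "turn": [0, 0, -2.5]}
    - {"linear": [0, 0, 0], "turn": [0, 0, -2.7]}
    - {"linear": [0, 0, 0], "turn": [0, 0, -2.8]}

```text
t: 16.23
eef_pos: [0.4499, 0.2894, 0.1383]
tcp_rot: [0.772, -0.636, -0.003, -0.001]
wrist_force: [-1.1, 1.6, -0.8]
gripper_width: 0.101
```

```bash
python3 st.py; python3 - <<'E'
from h import *
for n in('scene','top'):
    p,d=grab(n,n+'5');X=cloud(n,d).reshape(-1,3)
    P=X[(X[:,0]>.4)&(X[:,0]<.5)&(X[:,1]>.24)&(X[:,1]<.316)&(X[:,2]>.055)&(X[:,2]<.12)]
    if len(P)>9:
        c=P[:,:2].mean(0);w,v=np.linalg.eigh(np.cov((P[:,:2]-c).T));e=v[:,1];a=np.degrees(np.arctan2(e[1],e[0]))%180
        print(n,len(P),c,'width dir',a,'normal',a-90,cv2.minAreaRect(P[:,:2].astype(np.float32)*1000))
    print(n,'bystander ok diff count')
p=cv2.imread('pics/scene5.png')
a=cv2.resize(p[150:280,240:440],(800,520),interpolation=cv2.INTER_CUBIC); cv2.imwrite('pics/c8.png',cv2.convertScaleAbs(a,alpha=1.6))
E
```

```text
t 16.2333 [-0.541  0.493 -0.149  2.104  0.124  0.553 -2.158] pos [0.4499 0.2894 0.1383] zaxis [-0.0035  0.0042 -1.    ] jaw deg -78.99 w 0.10123507174307927 [-1.1  1.6 -0.8] [0.06 0.13 0.11]
mark y in sight 0.0029300626202614505
scene 152 [0.45955972 0.28864628] width dir 14.879731130189867 normal -75.12026886981013 ((451.9605712890625, 288.606689453125), (68.23652648925781, 13.656672477722168), 11.102872848510742)
scene bystander ok diff count
top bystander ok diff count
```

View pics/c8.png

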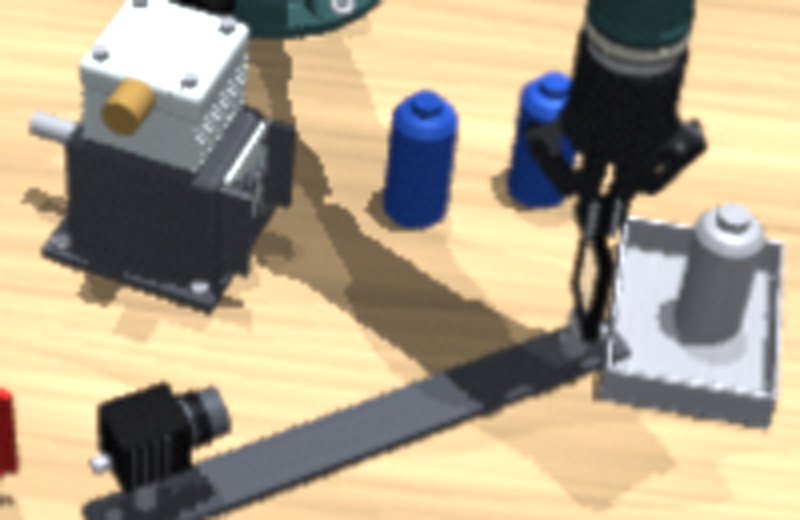

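The mirror turned with the tool and sits edge-on at (592,275) in the crop. The can, camera and pump are undisturbed. The depth estimates of the frame angle disagree (PCA −75°, rectangle −79°, tool −79°), so I'll check the PCA bias against the rest picture and hold for the photo.

Emit:
step_arm:
  steps:
    - {"linear": [0, 0, 0], "turn": [0, 0, 0]}
    - {"linear": [0, 0, 0], "turn": [0, 0, 0]}
    - {"linear": [0, 0, 0], "turn": [0, 0, 0]}
    - {"linear": [0, 0, 0], "turn": [0, 0, 0]}
    - {"linear": [0, 0, 0], "turn": [0, 0, 0]}
    - {"linear": [0, 0, 0], "turn": [0, 0, 0]}
    - {"linear": [0, 0, 0], "turn": [0, 0, 0]}
    - {"linear": [0, 0, 0], "turn": [0, 0, 0]}
    - {"linear": [0, 0, 0], "turn": [0, 0, 0]}
    - {"linear": [0, 0, 0], "turn": [0, 0, 0]}

```text
t: 17.17
eef_pos: [0.4499, 0.2893, 0.1383]
tcp_rot: [0.772, -0.636, -0.003, -0.001]
wrist_force: [-0.3, 2.2, 1.3]
gripper_width: 0.103
```

```bash
python3 st.py; python3 - <<'E'
from h import *
for f in('s1','scene5'):
    D=[np.load(f'pics/{f}.npz')['d']]
    if f=='scene5':
        for k in range(4): D.append(snapshot('scene')[1])
    X=np.concatenate([cloud('scene',d).reshape(-1,3) for d in D])
    for lo,hi in((.055,.12),(.06,.1),(.08,.125)):
        P=X[(X[:,0]>.4)&(X[:,0]<.5)&(X[:,1]>.24)&(X[:,1]<.316)&(X[:,2]>lo)&(X[:,2]<hi)][:,:2].astype(np.float32)
        l=cv2.fitLine(P,cv2.DIST_HUBER,0,.001,.001).ravel(); a=np.degrees(np.arctan2(l[1],l[0]))%180
        r=cv2.minAreaRect(P*1000)
        print(f,lo,len(P),'normal',a-90,'at',l[2:],r[1],r[2])
E
```

```text
t 17.1667 [-0.541  0.493 -0.15   2.104  0.124  0.553 -2.157] pos [0.4499 0.2893 0.1383] zaxis [-0.0035  0.0042 -1.    ] jaw deg -78.92 w 0.1033012121373125 [-0.3  2.2  1.3] [0.04 0.2  0.  ]
mark y in sight 0.002271089164707571
s1 0.055 292 normal -44.00408 at [0.45226708 0.28779504] (65.7335205078125, 14.815462112426758) 49.0046501159668
s1 0.06 180 normal -45.15691 at [0.45216775 0.2884618 ] (65.21018981933594, 14.611818313598633) 47.1582145690918
s1 0.08 189 normal -45.341587 at [0.4455194  0.28131545] (66.0264892578125, 13.534377098083496) 45.77119064331055
scene5 0.055 752 normal -76.52497 at [0.45765272 0.28794518] (68.59239959716797, 14.576784133911133) 11.102872848510742
scene5 0.06 497 normal -75.6324 at [0.46462438 0.29008612] (68.54222869873047, 14.542499542236328) 11.102872848510742
scene5 0.08 475 normal -75.10716 at [0.4614324  0.28942883] (68.57838439941406, 14.535659790039062) 11.567787170410156
```

The depth fit is biased by the 12 mm frame thickness now that the mirror is almost edge-on. Flat pads on the flat tab at the tool's −78.9° agree with the rest geometry, where tool and frame both read −45.2°. The estimated sight offset is about 2 mm, or within about 5 mm using the other axis estimate. Holding for the photo.

Emit:
step_arm:
  steps:
    - {"linear": [0, 0, 0], "turn": [0, 0, 0]}
    - {"linear": [0, 0, 0], "turn": [0, 0, 0]}
    - {"linear": [0, 0, 0], "turn": [0, 0, 0]}
    - {"linear": [0, 0, 0], "turn": [0, 0, 0]}
    - {"linear": [0, 0, 0], "turn": [0, 0, 0]}
    - {"linear": [0, 0, 0], "turn": [0, 0, 0]}
    - {"linear": [0, 0, 0], "turn": [0, 0, 0]}
    - {"linear": [0, 0, 0], "turn": [0, 0, 0]}
    - {"linear": [0, 0, 0], "turn": [0, 0, 0]}
    - {"linear": [0, 0, 0], "turn": [0, 0, 0]}

```text
t: 18.2
eef_pos: [0.4499, 0.2894, 0.1383]
tcp_rot: [0.772, -0.636, -0.003, -0.0]
wrist_force: [-0.4, 2.5, 0.8]
gripper_width: 0.103
```

Emit:
step_arm:
  steps:
    - {"linear": [0, 0, 0], "turn": [0, 0, 0]}
    - {"linear": [0, 0, 0], "turn": [0, 0, 0]}
    - {"linear": [0, 0, 0], "turn": [0, 0, 0]}
    - {"linear": [0, 0, 0], "turn": [0, 0, 0]}
    - {"linear": [0, 0, 0], "turn": [0, 0, 0]}
    - {"linear": [0, 0, 0], "turn": [0, 0, 0]}
    - {"linear": [0, 0, 0], "turn": [0, 0, 0]}
    - {"linear": [0, 0, 0], "turn": [0, 0, 0]}
    - {"linear": [0, 0, 0], "turn": [0, 0, 0]}
    - {"linear": [0, 0, 0], "turn": [0, 0, 0]}

```text
t: 19.03
eef_pos: [0.4499, 0.2893, 0.1383]
tcp_rot: [0.772, -0.636, -0.003, -0.0]
wrist_force: [-1.4, 1.8, 0.2]
gripper_width: 0.102
```

Emit:
step_arm:
  steps:
    - {"linear": [0, 0, 0], "turn": [0, 0, 0]}
    - {"linear": [0, 0, 0], "turn": [0, 0, 0]}
    - {"linear": [0, 0, 0], "turn": [0, 0, 0]}
    - {"linear": [0, 0, 0], "turn": [0, 0, 0]}
    - {"linear": [0, 0, 0], "turn": [0, 0, 0]}
    - {"linear": [0, 0, 0], "turn": [0, 0, 0]}
    - {"linear": [0, 0, 0], "turn": [0, 0, 0]}
    - {"linear": [0, 0, 0], "turn": [0, 0, 0]}
    - {"linear": [0, 0, 0], "turn": [0, 0, 0]}
    - {"linear": [0, 0, 0], "turn": [0, 0, 0]}

```text
t: 19.87
eef_pos: [0.4499, 0.2893, 0.1383]
tcp_rot: [0.772, -0.636, -0.003, -0.0]
wrist_force: [-2.0, 1.3, 0.2]
gripper_width: 0.104
```

```bash
python3 st.py; python3 -c "
from workcell import order
print(order.close_job())"
```

```text
t 19.8667 [-0.541  0.493 -0.15   2.104  0.124  0.553 -2.157] pos [0.4499 0.2893 0.1383] zaxis [-0.0035  0.0042 -1.    ] jaw deg -78.92 w 0.10379122580938824 [-2.   1.3  0.2] [0.06 0.2  0.06]
mark y in sight 0.0022464519689698176
the job is handed in; nothing more can be done
None
```

I stood the steel can upright in the tray and let it go. I then gripped the mirror by its tab, turned it about 34° clockwise to a glass direction of −78.9°, and held it still for over 3.5 s. I handed the job in at 19.9 s while still holding it.

**Last checks:**
- **Sight line:** by the tool angle and the measured positions, it passes about 2 mm from the mark (limit 25 mm).
- **Grip:** it was steady on the tab, about 9 mm measured on the 10 mm tab.
- **Scene:** the last picture shows the can upright in the tray and the camera and pump in place. I did not separately re-measure the case, spanner and tape.

**One check disagreed:** fits to the depth points of the mirror frame, by then nearly edge-on, gave −75° to −76.5°. A bounding rectangle on the same points gave about −79°, agreeing with the tool angle. I put the fits' offset down to the frame's 12 mm thickness and went by the tool angle. At −75° to −76.5° the sight line would miss by about 20 to 35 mm, so I could not fully rule out a miss.

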